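# Stow the dye bottle in the roll-top dark store

### The job

Dye spoils in the light: of the two small brown bottles standing near the front of the bench, left of the roll-top store, take the taller one, stand it upright on the floor of the open store and let go of it. Then roll the store's slatted tambour door fully shut over it by its bar handle.

Things in the scene. Friction and masses are not known exactly. Their poses are not given: they have to be found in the camera images.
- dye_bottle: the bottle to stow: round, brown, white cap, 30 mm in diameter, 66 mm tall (straight body up to about 40 mm), 35 g, loose on the bench left of the store, in its front half. Origin: centre of its underside, z up. A smaller brown bottle with a black cap (26 x 58 mm) stands near it and is not wanted; which of the two is nearer the robot varies.
- store: roll-top store, fixed; a low half drum open to the front and top. Origin: centre of underside; x to its back, y left, z up. White cheeks, radius 168 mm, top at z 183 mm. Outside 336 (x) by 234 mm (y). Bay floor at z 12 mm, from x -140 to 70, y -105 to 105 mm; front sill at x -150 rises to z 62 mm; hood covers x > 45 mm. A bottle at x -80, y 0 is clear of the closing door.
- tambour (a joint): angle of the slatted door, rad: 0 fully shut (front edge on the sill), 1.3 fully open; starts open at 1.1 to 1.25. The slats run on a circular track of radius 150 mm about an axis along the store's y through its (0, 0, 15 mm), over the top and down into the hood. Needs 2 to 4 N at the bar and stays where it is left.
- bar (a point): middle of the door's handle: round steel bar, 12 mm thick, 110 mm long along the store's y, on two end posts; 31 mm free between it and the slats. At joint value q it lies in the store's frame at x = -190 cos(0.436 + q), y = 0, z = 15 + 190 sin(0.436 + q) mm: at the top when open, low in front when shut.

How it is judged:
By the outcome, as a careful person would: the job done as asked, in the order asked, and still so for the second after the job is handed in, with the robot touching nothing.
It also fails if it takes over 51 s, if anything falls off the work surface, if the arm or the gripper's body presses on something with over 40 N, if the wrist force passes 120 N, or if a joint passes its speed limit or range.

### The arm

A 7-joint arm with a two-finger parallel gripper is mounted at the origin on a cart in front of the work surface, level with it; the furniture and walls round the work are solid. World frame = base frame: x ahead of the robot, y to its left, z up, the work surface at z = 0. Lengths are in m, angles in degrees, forces in N, time in s.
With the tool pointing down it reaches from about 0.425 to 1.025 m from the base axis. Payload 3.6 kg.
Tool frame: the origin (TCP) lies at the very end of the fingers, on their centre line; the grasp point (between the pads) lies 19 mm behind it (bot.hold_point_z is the distance from the TCP to the grasp point, in m); z points along the fingers, y is the line along which they close (so a half turn about z gives the same grasp; the last joint's range is limited). The gripper opens to 85 mm and grips with 20 to 120 N. Pads are 22 mm wide; open, the fingers measure 114 mm over their backs; the gripper's body (76 mm by 85 mm) begins 54 mm behind the grasp point. The pads swing forward as they close: fully open they stand 13 mm farther back than shut.
Start: joints at [-80.873, 33.873, 2.773, 92.16, -1.908, 54.013, -1.931], TCP at [0.181, 0.702, 0.231] pointing down, gripper open.
Joint ranges: [-153.93, 153.93], [-27.13, 128.08], [-72.61, 78.16], [10.71, 143.7], [-87.88, 267.88], [4.46, 118.87], [-176.78, 176.78]. Speed limits (degrees/s): [147.25, 147.25, 180, 180, 180, 180, 180].

### API

Orientations are given as a 3x3 rotation matrix whose columns are the frame's x, y, z axes.
In Python, from cell import status, viewer, workorder, bot gives the robot as it stands. The module is installed in compiled form; this text tells all that it offers.
- The arm moves only by the shell command python3 -m handwheel 'ROWS'. ROWS is JSON, a list of rows, each a list of 3 entries, a list of its own where there are three numbers: the turn, a rotation vector about the tool's x, y, z as a fraction of full scale, then the shift along the tool's x, y, z as a fraction of full scale, then the opening, from -1 (shut) to 1 (fully open). In form: [[[wx, wy, wz], [tx, ty, tz], grip], ...]. A call has 1 to 20 rows; each row is the pose to reach, as a shift and turn from the pose commanded when the call began, along the tool's axes at that moment, turning the shorter way round; what a row does not reach only later rows make up. Full scale, the value 1, is 0.2 m for a shift and 180 degrees for a turn. A row lasts 1/10 s, in which the tool goes at most 50 mm and 8.59 degrees, less where a joint would pass 70% of its speed; a pose out of reach is approached as far as the arm can. A call with a number of a shift or a turn outside -1 to 1 is refused whole. A call with a gripper value outside its range is refused whole. The fingers move at their own pace and stop on an object; the grip force is fixed at half the most. Time passes only in rows, so rows that repeat a pose let the fingers close. It gives the time, the measured TCP pose, the force, the opening and the grip force at its end, in the units of the state.
- status.get_obs(): the state, without advancing time (a new reading comes with each control period).
- viewer.capture(name): name is "side" or "top"; returns (picture, depth): 384x512x3 uint8, red, green, blue; 384x512 float32, m along the optical axis (not along the pixel's ray), 0 where there is no reading.
- viewer.camera_params(name): a dict with "fx", "fy", "cx", "cy" (pixels), "eye" and "rotation" of the camera in the world. Camera axes: x right, y down, z forward; pixel columns grow to the right and rows downward; lengths in m; the calibration is good to about 2 mm. A picture is of the moment at which its call begins. camera_params takes no time and is no camera call.
- workorder.hand_in(): hands the job in; it is judged then, once.
The state is a dict: "clock": time; "q": joint angles; "dq": joint speeds; "joint_torque": joint torques, N m; "tcp_pos": TCP position; "orientation": TCP orientation; "force": force on the tool from outside, world axes, zero at the start; "moment": the same for the moment, N m; "width": opening from 0.0 (shut) to 1.0 (fully open); "grasp_force": force on a finger pad.
Only numpy, scipy, OpenCV 4.12 (cv2) and the standard library are available. Lean on these libraries where they do the work, as an engineer would, in place of code of your own. Each camera call takes 0.05 s, during which the arm holds its last target. There are 200 camera calls.

## Working session

There is one attempt and no reset: what is moved stays moved. The work goes in short steps, Python scripts to look and compute and a shell command to move; the robot and the scene stay as the last step left them, time stands still between calls to the robot, and variables do not carry over. Pictures are saved under pics/ and viewed, at most 10 in all, crops included, and the job is handed in when it is done.

```bash
mkdir -p pics
cat > h.py <<'E'
import numpy as np, cv2
from cell import status, viewer, workorder, bot
def cap(n,f=None):
    p,d=viewer.capture(n); c=viewer.camera_params(n)
    if f: cv2.imwrite('pics/'+f,p[:,:,::-1])
    v,u=np.mgrid[:384,:512]
    P=np.stack([(u-c['cx'])/c['fx']*d,(v-c['cy'])/c['fy']*d,d],-1)@np.array(c['rotation']).T+np.array(c['eye'])
    P[d==0]=np.nan
    return p,P
E
python3 - <<'E'
from h import *
o=status.get_obs();print(o)
for n in('top','side'):
    p,P=cap(n,n+'0.png');np.savez(n+'0.npz',p=p,P=P)
    print(viewer.camera_params(n))
E
```

```text
{'clock': 0.0, 'q': array([-80.87290007,  33.92526269,   2.76698406,  92.23611995,
        -1.90836834,  54.01203609,  -1.93077099]), 'dq': array([ 0.02841277, -0.03110809, -0.00696384,  0.05840094, -0.02169913,
       -0.10828463,  0.03288422]), 'joint_torque': array([ 7.61338415e-04, -5.48691416e+01,  1.54635340e+00, -1.98123032e+01,
        9.20464547e-03,  8.66376213e-03,  1.26960970e-05]), 'tcp_pos': array([0.18111414, 0.70116423, 0.23014849]), 'orientation': array([[-9.68237335e-01,  2.50032533e-01, -4.43039010e-04],
       [ 2.50032899e-01,  9.68234893e-01, -2.17738249e-03],
       [-1.15450631e-04, -2.21899735e-03, -9.99997531e-01]]), 'force': array([-0.52021692, -0.16737257,  0.10087788]), 'moment': array([-0.01502864,  0.07360981, -0.04324013]), 'grasp_force': 0.0, 'width': 0.9980938893159446}
{'fx': 352.4054811225555, 'fy': 352.4054811225555, 'cx': 255.30708148629833, 'cy': 190.30258209324208, 'eye': array([0.08913886, 0.03457146, 0.74467579]), 'rotation': array([[ 0.47367142, -0.71266663,  0.51743759],
       [-0.88059534, -0.37412185,  0.29083448],
       [-0.01368332, -0.59341311, -0.80478174]])}
{'fx': 448.8584516351687, 'fy': 448.8584516351687, 'cx': 254.54633597598382, 'cy': 195.24841126858965, 'eye': array([0.35619847, 0.63950986, 0.83719401]), 'rotation': array([[-0.9110128 , -0.36163258,  0.19818568],
       [-0.41236316,  0.79478946, -0.44527109],
       [ 0.00350864, -0.48737213, -0.87318732]])}
```

View pics/top0.png

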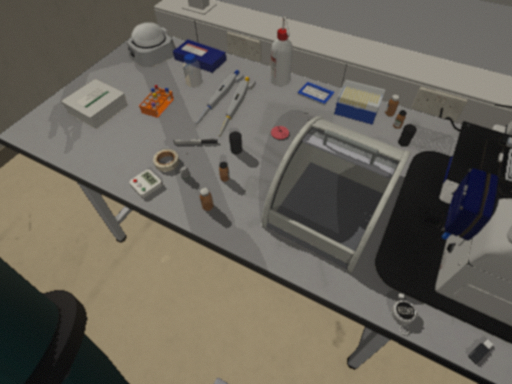

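View pics/side0.png

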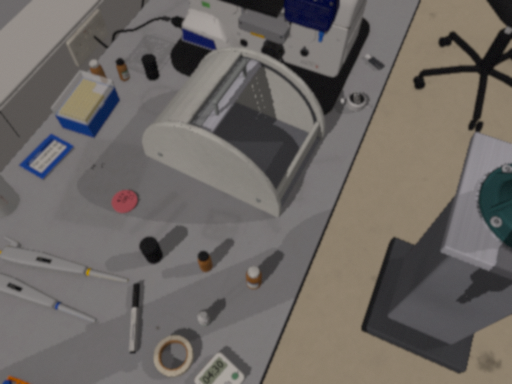

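```bash
cat > m.py <<'E'
from h import *
from scipy.optimize import least_squares
T=np.load('top0.npz');S=np.load('side0.npz')
def pt(D,u,v,r=1): return np.nanmedian(D['P'][v-r:v+r+1,u-r:u+r+1].reshape(-1,3),0).round(3)
print('top bottle white cap',pt(T,206,190),'body',pt(T,207,203),'black',pt(T,224,160),pt(T,225,175))
print('side white cap',pt(S,253,269),'black',pt(S,204,257))
print('sill',[pt(T,u,v) for u,v in((270,222),(310,241),(350,261))],'side',[pt(S,u,v) for u,v in((150,135),(215,175),(270,205))])
# brown bottle points: clusters in height
for n,D in(('top',T),('side',S)):
    P=D['P'];m=((P[...,2]>.015)&(P[...,2]<.2)).astype(np.uint8)
    k,l,st,c=cv2.connectedComponentsWithStats(m)
    for i in range(1,k):
        if st[i,4]>30:
            q=P[l==i];print(n,c[i].round(),st[i,4],'min',np.nanmin(q,0).round(3),'max',np.nanmax(q,0).round(3))
# left cheek plane from side view
P=S['P'];mk=np.zeros((384,512),np.uint8);cv2.fillPoly(mk,[np.array([(155,135),(190,125),(225,150),(262,190),(268,200),(165,155)])],1)
q=P[mk>0];q=q[np.isfinite(q).all(1)];c=np.median(q,0)
for _ in range(3):
    U,s,Vt=np.linalg.svd(q-q.mean(0),full_matrices=False);n=Vt[2];r=(q-q.mean(0))@n;q=q[abs(r)<2*r.std()+1e-4]
print('cheek n',n,'c',q.mean(0),r.std())
E
python3 m.py
```

```text
top bottle white cap [0.472 0.386 0.064] body [0.456 0.378 0.034] black [ 0.621  0.432 -0.001] [0.559 0.388 0.027]
side white cap [0.471 0.386 0.065] black [0.564 0.4   0.057]
sill [array([0.49 , 0.221, 0.017]), array([0.484, 0.116, 0.022]), array([0.477, 0.018, 0.029])] side [array([0.778, 0.221, 0.095]), array([0.627, 0.231, 0.054]), array([0.5  , 0.238, 0.035])]
top [346.  53.] 12632 min [ 0.982 -0.248  0.015] max [1.323 1.093 0.198]
top [172.  50.] 2674 min [0.844 0.671 0.015] max [1.041 1.011 0.103]
top [221.  91.] 419 min [0.699 0.56  0.015] max [0.977 0.605 0.029]
top [237. 100.] 427 min [0.685 0.484 0.015] max [0.96  0.55  0.028]
top [ 94. 101.] 1732 min [0.543 0.824 0.015] max [0.691 0.973 0.053]
top [359. 100.] 1364 min [0.939 0.107 0.015] max [1.036 0.233 0.072]
top [155.  99.] 428 min [0.666 0.704 0.015] max [0.77  0.772 0.05 ]
top [393. 104.] 165 min [1.006 0.061 0.015] max [1.033 0.091 0.066]
top [400. 118.] 129 min [0.963 0.028 0.017] max [0.985 0.053 0.06 ]
top [334. 178.] 7636 min [ 0.464 -0.01   0.015] max [0.769 0.239 0.199]
top [504. 128.] 146 min [ 0.848 -0.191  
[... 1326 characters left out ...]
 [0.687 0.486 0.015] max [0.954 0.552 0.03 ]
side [150. 249.] 422 min [0.653 0.404 0.015] max [0.688 0.439 0.063]
side [204. 260.] 223 min [0.554 0.387 0.015] max [0.579 0.411 0.061]
side [253. 277.] 285 min [0.454 0.378 0.015] max [0.483 0.404 0.069]
side [ 35. 295.] 1144 min [0.699 0.572 0.015] max [0.91  0.604 0.03 ]
side [204. 317.] 169 min [0.509 0.481 0.016] max [0.532 0.504 0.042]
side [173. 355.] 666 min [0.507 0.538 0.015] max [0.575 0.605 0.022]
side [219. 372.] 611 min [0.415 0.535 0.015] max [0.489 0.592 0.02 ]
side [ 13. 381.] 106 min [0.736 0.711 0.016] max [0.773 0.727 0.05 ]
cheek n [-0.06304066 -0.99801031 -0.00114073] c [0.64362791 0.22983075 0.10540903] 0.00061731291808132
```

```bash
cat >> m.py <<'E'
print('----')
ex=np.array([.99801,-.06304,0]);ey=np.array([.06304,.99801,0])
for n,D in(('top',T),('side',S)):
    P=D['P'];a=P@ex;b=P@ey-.1529;z=P[...,2]
    # left cheek rim: |b-.11|<.012 , use circle fit with centre z=.015, R=.168
    for lo,hi in((.100,.120),(-.122,-.1)):
        s=(b>lo)&(b<hi)&(z>.05)&(z<.19)&(a>.44)&(a<.85)
        A,Z=a[s],z[s]
        f=lambda x:np.hypot(A-x[0],Z-.015)-.168
        r=least_squares(f,[.64],loss='soft_l1',f_scale=.002);
        print(n,lo,s.sum(),'max b',np.nanmax(b[s]),'min b',b[s].min(),'amin',A.min(),'x0 fit',r.x,np.median(abs(f(r.x))))
        # outermost points only
        e=[(A[abs(Z-h)<.005].min()+np.sqrt(.168**2-(h-.015)**2)).round(4) for h in(.06,.08,.1,.12,.14,.16) if (abs(Z-h)<.005).any()];print(e)
    # bar & slats: radius about axis (x0)
x0=.648
for n,D in(('top',T),('side',S)):
    P=D['P'];a=P@ex-x0;b=P@ey-.1529;z=P[...,2]-.015
    R=np.hypot(a,z);s=(abs(b)<.05)&(R>.175)&(R<.21)&(z>.05)
    print(n,s.sum(),'bar R',np.median(R[s]),'ang',np.degrees(np.arctan2(z[s],-a[s])).mean() if s.any() else 0, 'xyz',np.median(P[s],0) if s.any() else 0)
    s=(abs(b)<.09)&(a>-.16)&(a<-.145)&(z<.06);print('sill top',np.nanmax(z[s])+.015 if s.any() else 0)
E
python3 m.py | sed -n '/----/,$p'
```

```text
----
top 0.1 1595 max b 0.11723393418883546 min b 0.1000153297578272 amin 0.4652820878705508 x0 fit [0.64513754] 0.012809754323100775
[np.float64(0.6289), np.float64(0.6285), np.float64(0.6282), np.float64(0.6276), np.float64(0.6255), np.float64(0.6205)]
top -0.122 894 max b -0.1001682967011947 min b -0.11734541700071703 amin 0.46605794944955703 x0 fit [0.63234195] 0.0016632554359715945
[np.float64(0.6289), np.float64(0.6289), np.float64(0.6279), np.float64(0.6262), np.float64(0.6241), np.float64(0.6247)]
side 0.1 4578 max b 0.11954967486045134 min b 0.10002986089442309 amin 0.4673149453985227 x0 fit [0.6338805] 0.030005454469765838
[np.float64(0.6303), np.float64(0.6288), np.float64(0.629), np.float64(0.6271), np.float64(0.6252), np.float64(0.6213)]
side -0.122 3210 max b -0.10001323896281178 min b -0.11826674839020085 amin 0.46791425008698395 x0 fit [0.68377838] 0.024783356351709848
[np.float64(0.6305), np.float64(0.6303), np.float64(0.6298), np.float64(0.6266), np.float64(0.6259), np.float64(0.6219)]
top 278 bar R 0.1932109587130908 ang 84.93265135028429 xyz [0.63894681 0.11131027 0.20760139]
sill top -0.7432830293697879
side 284 bar R 0.19444571807325728 ang 85.55380976251028 xyz [0.64120725 0.11531962 0.20882415]
sill top 0.014989853617501159
```

```bash
cat >> h.py <<'E'
from scipy.spatial.transform import Rotation as Ro
ex=np.array([.99801,-.06304,0]);ey=np.array([.06304,.99801,0]);ez=np.array([0,0,1.])
C=ex*.630+ey*.1529
RB=np.stack([-ex,ey,-ez],1)   # closing along store y
def store(x,y,z): return C+ex*x+ey*y+ez*z
def go(pos,R=None,cur=None):
    o=status.get_obs();R0=o['orientation'];p0=o['tcp_pos']
    w=Ro.from_matrix(R0.T@R).as_rotvec()/np.pi if R is not None else np.zeros(3)
    print('turn',w.round(4),'shift',(R0.T@(np.array(pos)-p0)/.2).round(4))
E
python3 -c "
from h import *
go([.468,.388,.13],RB)"
```

```text
turn [-0.0007 -0.     -0.0603] shift [-1.7804 -1.1568  0.5038]
```

```bash
python3 -m handwheel '[[[0,0,0],[-0.2,-0.13,0.05],1],[[0,0,0],[-0.4,-0.26,0.1],1],[[0,0,0],[-0.6,-0.39,0.15],1],[[0,0,0],[-0.8,-0.52,0.2],1],[[0,0,0],[-0.95,-0.62,0.24],1],[[0,0,0],[-0.95,-0.62,0.24],1]]'
python3 -c "
from h import *
go([.468,.388,.13],RB)"
```

```text
clock: 0.7
tcp_pos: [0.3399, 0.5266, 0.1816]
orientation: [[-0.965, 0.26, 0.001], [0.26, 0.965, -0.008], [-0.003, -0.007, -1.0]]
force: [1.2, 0.1, -1.4]
width: 0.998
grasp_force: 0.0
turn [-0.0023  0.0008 -0.0638] shift [-0.7979 -0.5006  0.2643]
```

```bash
python3 -m handwheel '[[[0,0,-0.02],[-0.2,-0.125,0.07],1],[[0,0,-0.04],[-0.4,-0.25,0.13],1],[[0,0,-0.0635],[-0.6,-0.375,0.2],1],[[0,0,-0.0635],[-0.75,-0.47,0.25],1],[[0,0,-0.0635],[-0.798,-0.5,0.264],1],[[0,0,-0.0635],[-0.798,-0.5,0.264],1],[[0,0,-0.0635],[-0.798,-0.5,0.264],1]]'
python3 - <<'E'
from h import *
go([.468,.388,.13],RB)
p,P=cap('side','side1.png');cv2.imwrite('pics/side1c.png',cv2.resize(p[200:360,150:400,::-1],None,fx=3,fy=3))
E
```

```text
clock: 1.4
tcp_pos: [0.4624, 0.3999, 0.1307]
orientation: [[-0.999, 0.051, -0.001], [0.051, 0.999, 0.002], [0.001, 0.002, -1.0]]
force: [0.5, 0.4, 1.3]
width: 0.997
grasp_force: 0.0
turn [ 0.0005 -0.0003  0.0038] shift [-0.0309 -0.058   0.0035]
```

View pics/side1c.png

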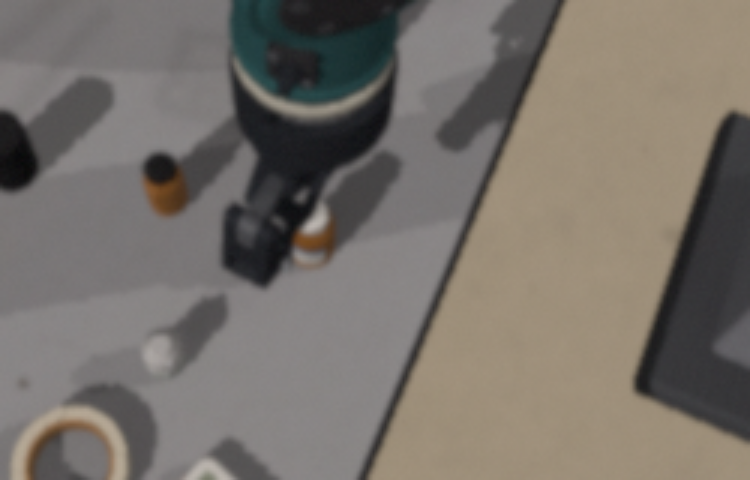

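The white-capped brown bottle (crop 313,235) stands right under the open fingers (crop 255,250 is the left finger); the black-capped one (165,185) is well clear. I centre, then descend.

```bash
python3 -m handwheel '[[[0,0,0.003],[-0.02,-0.03,0],1],[[0,0,0.003],[-0.02,-0.03,0],1],[[0,0,0.003],[-0.02,-0.03,0],1]]'
python3 - <<'E'
from h import *
go([.468,.388,.012],RB)
E
```

```text
clock: 1.75
tcp_pos: [0.4671, 0.392, 0.1308]
orientation: [[-0.998, 0.062, 0.0], [0.062, 0.998, 0.0], [-0.0, 0.0, -1.0]]
force: [0.7, 0.5, 0.3]
width: 1.003
grasp_force: 0.0
turn [0.0001 0.0001 0.0004] shift [-0.0054 -0.0197  0.5941]
```

```bash
python3 -m handwheel '[[[0,0,0],[-0.005,-0.01,0.1],1],[[0,0,0],[-0.005,-0.015,0.2],1],[[0,0,0],[-0.005,-0.018,0.3],1],[[0,0,0],[-0.005,-0.018,0.4],1],[[0,0,0],[-0.005,-0.018,0.5],1],[[0,0,0],[-0.005,-0.018,0.55],1],[[0,0,0],[-0.005,-0.018,0.59],1],[[0,0,0],[-0.005,-0.018,0.59],1],[[0,0,0],[-0.005,-0.018,0.59],-1],[[0,0,0],[-0.005,-0.018,0.59],-1],[[0,0,0],[-0.005,-0.018,0.59],-1],[[0,0,0],[-0.005,-0.018,0.59],-1],[[0,0,0],[-0.005,-0.018,0.59],-1],[[0,0,0],[-0.005,-0.018,0.59],-1],[[0,0,0],[-0.005,-0.018,0.59],-1],[[0,0,0],[-0.005,-0.018,0.59],-1]]'
```

```text
clock: 3.35
tcp_pos: [0.4686, 0.388, 0.0134]
orientation: [[-0.998, 0.063, 0.001], [0.063, 0.998, 0.001], [-0.001, 0.001, -1.0]]
force: [-0.8, -0.3, 6.6]
width: 0.326
grasp_force: 59.0
```

```bash
python3 -m handwheel '[[[0,0,0],[0,0,-0.05],-1],[[0,0,0],[0,0,-0.15],-1],[[0,0,0],[0,0,-0.3],-1],[[0,0,0],[0,0,-0.45],-1],[[0,0,0],[0,0,-0.6],-1],[[0,0,0],[0,0,-0.75],-1],[[0,0,0],[0,0,-0.9],-1],[[0,0,0],[0,0,-1],-1],[[0,0,0],[0,0,-1],-1],[[0,0,0],[0,0,-1],-1]]'
python3 - <<'E'
from h import *
go(store(-.08,0,.24),RB)
p,P=cap('side','side2.png');cv2.imwrite('pics/side2c.png',cv2.resize(p[150:384,100:400,::-1],None,fx=2,fy=2))
E
```

```text
clock: 4.35
tcp_pos: [0.468, 0.3876, 0.2127]
orientation: [[-0.998, 0.063, 0.0], [0.063, 0.998, 0.0], [-0.0, 0.0, -1.0]]
force: [0.1, -0.2, -0.7]
width: 0.327
grasp_force: 59.0
turn [0.0001 0.0001 0.0001] shift [-0.5362 -1.3171 -0.1365]
```

View pics/side2c.png

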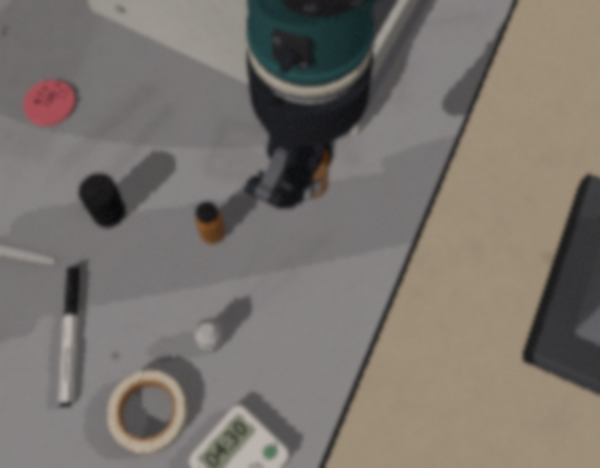

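The bottle (crop 320,180) is held between the fingers, clear of the bench; carrying it over the left cheek.

```bash
python3 -m handwheel '[[[0,0,0],[-0.02,-0.05,-0.1],-1],[[0,0,0],[-0.08,-0.2,-0.16],-1],[[0,0,0],[-0.16,-0.4,-0.16],-1],[[0,0,0],[-0.24,-0.6,-0.16],-1],[[0,0,0],[-0.32,-0.8,-0.16],-1],[[0,0,0],[-0.38,-0.95,-0.16],-1],[[0,0,0],[-0.38,-0.95,-0.16],-1]]'
python3 - <<'E'
from h import *
go(store(-.08,0,.244),RB)
E
```

```text
clock: 5.1
tcp_pos: [0.533, 0.186, 0.2428]
orientation: [[-0.997, 0.072, -0.002], [0.072, 0.997, -0.005], [0.002, -0.005, -1.0]]
force: [0.1, 0.1, -1.3]
width: 0.324
grasp_force: 59.2
turn [-0.0017 -0.0007 -0.003 ] shift [-0.1522 -0.3302 -0.0047]
```

```bash
python3 -m handwheel '[[[0,0,0],[-0.05,-0.12,0],-1],[[0,0,0],[-0.1,-0.24,0],-1],[[0,0,0],[-0.14,-0.33,0],-1],[[0,0,0],[-0.156,-0.367,0],-1],[[0,0,0],[-0.156,-0.367,0],-1],[[0,0,0],[-0.156,-0.367,0],-1],[[0,0,0],[-0.156,-0.367,0],-1]]'
python3 - <<'E'
from h import *
go(store(-.08,0,.028),RB)
p,P=cap('top','top3.png');cv2.imwrite('pics/top3c.png',cv2.resize(p[80:300,200:460,::-1],None,fx=2,fy=2))
E
```

```text
clock: 5.8
tcp_pos: [0.5581, 0.1201, 0.2442]
orientation: [[-0.998, 0.06, -0.001], [0.06, 0.998, 0.001], [0.001, 0.001, -1.0]]
force: [-0.6, -0.1, -0.5]
width: 0.325
grasp_force: 59.2
turn [ 0.0002 -0.0003  0.001 ] shift [-0.004  -0.0116  1.081 ]
```

View pics/top3c.png

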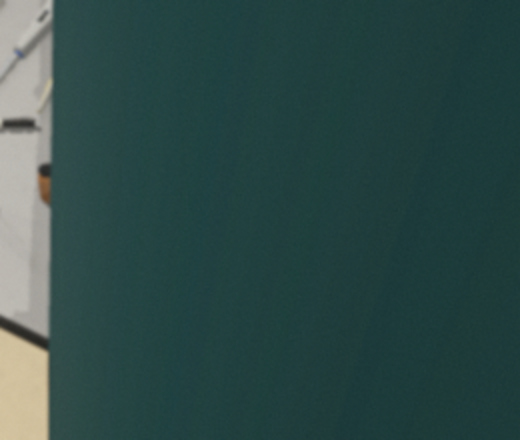

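The arm hides the store in the top view (only the bench at the far left edge shows), so I go by measurement, descending with force checks.

```bash
python3 -m handwheel '[[[0,0,0],[-0.004,-0.006,0.1],-1],[[0,0,0],[-0.004,-0.006,0.2],-1],[[0,0,0],[-0.004,-0.006,0.3],-1],[[0,0,0],[-0.004,-0.006,0.4],-1],[[0,0,0],[-0.004,-0.006,0.5],-1],[[0,0,0],[-0.004,-0.006,0.6],-1],[[0,0,0],[-0.004,-0.006,0.7],-1],[[0,0,0],[-0.004,-0.006,0.8],-1],[[0,0,0],[-0.004,-0.006,0.9],-1],[[0,0,0],[-0.004,-0.006,0.98],-1],[[0,0,0],[-0.004,-0.006,0.98],-1],[[0,0,0],[-0.004,-0.006,0.98],-1]]'
python3 - <<'E'
from h import *
go(store(-.08,0,.0265),RB)
p,P=cap('side','side4.png');cv2.imwrite('pics/side4c.png',cv2.resize(p[20:240,120:400,::-1],None,fx=2,fy=2))
E
```

```text
clock: 7.05
tcp_pos: [0.5594, 0.1177, 0.0486]
orientation: [[-0.998, 0.062, -0.0], [0.062, 0.998, 0.0], [0.0, 0.0, -1.0]]
force: [-0.8, -0.4, 0.0]
width: 0.328
grasp_force: 59.2
turn [ 0.0001 -0.0001  0.0004] shift [0.0045 0.0006 0.1105]
```

View pics/side4c.png

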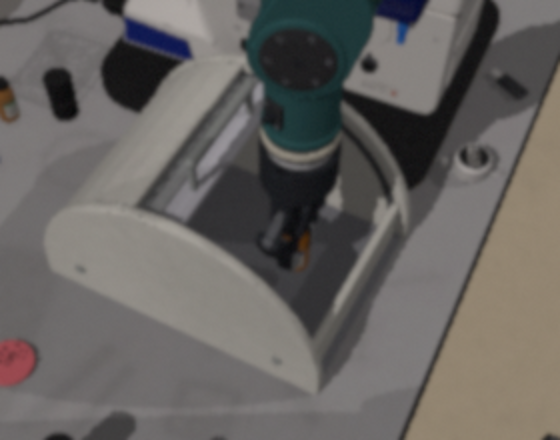

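The hand with the bottle (crop 300,250) is inside the bay, clear of sill and handle. Setting it down.

```bash
python3 -m handwheel '[[[0,0,0],[0,0,0.03],-1],[[0,0,0],[0,0,0.06],-1],[[0,0,0],[0,0,0.08],-1],[[0,0,0],[0,0,0.1],-1],[[0,0,0],[0,0,0.11],-1],[[0,0,0],[0,0,0.115],-1],[[0,0,0],[0,0,0.115],-1],[[0,0,0],[0,0,0.115],-1]]'
```

```text
clock: 7.9
tcp_pos: [0.5596, 0.117, 0.0256]
orientation: [[-0.998, 0.063, 0.0], [0.063, 0.998, 0.0], [-0.0, 0.0, -1.0]]
force: [0.2, -0.9, -1.0]
width: 0.326
grasp_force: 59.3
```

```bash
python3 -m handwheel '[[[0,0,0],[0,0,0.003],-1],[[0,0,0],[0,0,0.005],-1],[[0,0,0],[0,0,0.005],-1]]'; python3 -m handwheel '[[[0,0,0],[0,0,0],0],[[0,0,0],[0,0,0],0.3],[[0,0,0],[0,0,0],1],[[0,0,0],[0,0,0],1],[[0,0,0],[0,0,0],1],[[0,0,0],[0,0,0],1],[[0,0,0],[0,0,0],1],[[0,0,0],[0,0,-0.1],1],[[0,0,0],[0,0,-0.2],1],[[0,0,0],[0,0,-0.35],1],[[0,0,0],[0,0,-0.5],1],[[0,0,0],[0,0,-0.7],1],[[0,0,0],[0,0,-0.9],1],[[0,0,0],[0,0,-1],1],[[0,0,0],[0,0,-1],1],[[0,0,0],[0,0,-1],1]]'
```

```text
clock: 8.2
tcp_pos: [0.5597, 0.117, 0.0254]
orientation: [[-0.998, 0.063, 0.001], [0.063, 0.998, 0.0], [-0.0, 0.0, -1.0]]
force: [-1.8, 0.8, 6.8]
width: 0.325
grasp_force: 60.1
clock: 9.8
tcp_pos: [0.5591, 0.1169, 0.2245]
orientation: [[-0.998, 0.063, 0.0], [0.063, 0.998, 0.0], [-0.0, 0.0, -1.0]]
force: [0.1, -0.1, -0.3]
width: 1.001
grasp_force: 0.0
```

Run:
```python
from h import *
print(status.get_obs()['q'].round(1))
p,P=cap('side','side5.png');cv2.imwrite('pics/side5c.png',cv2.resize(p[40:220,120:360,::-1],None,fx=3,fy=3))
a=(P-C)@ex;b=(P-C)@ey;z=P[...,2]
s=(a>-.12)&(a<-.045)&(abs(b)<.05)&(z>.02)&(z<.09);q=P[s]
print('bottle',s.sum(),np.median(a[s]),np.median(b[s]),z[s].max(), np.ptp(a[s]),np.ptp(b[s]))
R=np.hypot(a,z-.015)
s=(R>.18)&(R<.21)&(abs(b)<.07)&(z<.22)&(z>.15);
print('bar',s.sum(),np.median(a[s]),np.percentile(a[s],[2,98]),b[s].min(),b[s].max(),np.percentile(z[s],[50,98]))
```

```text
[-17.6  23.3   1.6 112.8  -0.9  43.9  71. ]
bottle 290 -0.0823515559239538 0.009212385043320594 0.0802522064256116 0.02999324448271508 0.02725338186623806
bar 353 0.0025747303969400727 [-0.0012313   0.00953151] -0.05837841780798513 0.06104686567715379 [0.20845399 0.21164342]
```

View pics/side5c.png

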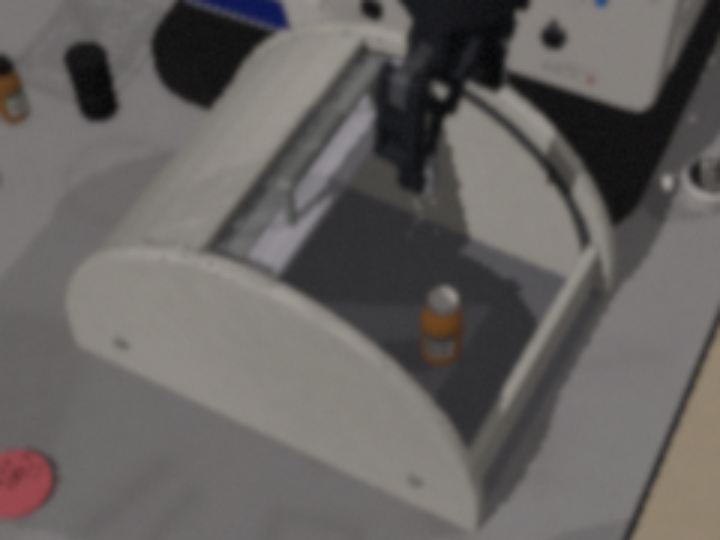

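The bottle stands upright on the bay floor (crop 442,325), store x ≈ -82, y ≈ 0 to 9 mm; the bar (290,190) is at store x ≈ +3 mm, z ≈ 205 mm. Next: rise, turn 90° and go over the bar.

```bash
python3 -m handwheel '[[[0,0,0.02],[0,0,-0.15],1],[[0,0,0.06],[0,0,-0.3],1],[[0,0,0.105],[0,0,-0.4],1],[[0,0,0.15],[-0.06,0,-0.4],1],[[0,0,0.195],[-0.12,0,-0.4],1],[[0,0,0.24],[-0.18,0,-0.4],1],[[0,0,0.285],[-0.24,0,-0.4],1],[[0,0,0.33],[-0.3,0,-0.4],0.5],[[0,0,0.375],[-0.35,0,-0.4],0.2],[[0,0,0.42],[-0.39,0,-0.4],0],[[0,0,0.465],[-0.41,0,-0.4],0],[[0,0,0.5],[-0.41,0,-0.4],0],[[0,0,0.5],[-0.41,0,-0.4],0],[[0,0,0.5],[-0.41,0,-0.4],0],[[0,0,0.5],[-0.41,0,-0.4],0]]'
python3 - <<'E'
from h import *
RH=np.stack([ey,ex,-ez],1)
print(status.get_obs()['q'].round(1))
go(store(.003,0,.190),RH)
E
```

```text
clock: 11.35
tcp_pos: [0.6408, 0.1118, 0.3036]
orientation: [[0.061, 0.998, -0.002], [0.998, -0.061, -0.0], [-0.001, -0.002, -1.0]]
force: [-0.6, -0.2, 0.9]
width: 0.5
grasp_force: 0.0
[-30.2  25.8  23.5  98.9 -11.8  57.8  -6. ]
turn [-0.0005  0.0002  0.0007] shift [0.0048 0.0035 0.568 ]
```

```bash
python3 -m handwheel '[[[0,0,0],[0.003,0,0.1],0],[[0,0,0],[0.003,0,0.2],0],[[0,0,0],[0.003,0,0.3],0],[[0,0,0],[0.003,0,0.4],0],[[0,0,0],[0.003,0,0.48],0],[[0,0,0],[0.003,0,0.54],0],[[0,0,0],[0.003,0,0.575],0],[[0,0,0],[0.003,0,0.575],0],[[0,0,0],[0.003,0,0.575],-0.3],[[0,0,0],[0.003,0,0.575],-0.5],[[0,0,0],[0.003,0,0.575],-0.5],[[0,0,0],[0.003,0,0.575],-0.5],[[0,0,0],[0.003,0,0.575],-0.5]]'
python3 - <<'E'
from h import *
o=status.get_obs();d=o['tcp_pos']-C;print('x,y',d@ex,d@ey,d[2])
p,P=cap('side','side6.png');cv2.imwrite('pics/side6c.png',cv2.resize(p[20:200,120:360,::-1],None,fx=3,fy=3))
E
```

```text
clock: 12.65
tcp_pos: [0.6415, 0.1125, 0.1899]
orientation: [[0.063, 0.998, 0.001], [0.998, -0.063, 0.0], [0.0, 0.001, -1.0]]
force: [0.2, -0.3, -0.3]
width: 0.245
grasp_force: 0.0
x,y 0.003109330406936982 -0.00022144481076999536 0.18985500704724262
```

View pics/side6c.png

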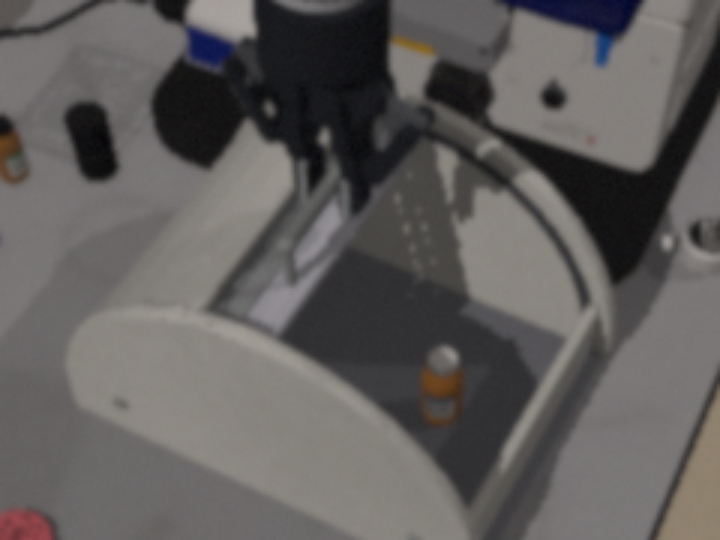

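The fingers (crop 305,180 and 350,190) straddle the bar, which runs between them; the bottle still stands. I pull along the arc.

```bash
python3 -m handwheel '[[[0,0,0],[0,-0.04,0],-0.5],[[0,0,0],[0,-0.1,0.004],-0.5],[[0,0,0],[0,-0.15,0.01],-0.5],[[0,0,0],[0,-0.2,0.018],-0.5],[[0,0,0],[0,-0.25,0.03],-0.5],[[0,0,0],[0,-0.3,0.045],-0.5],[[0,0,0],[0,-0.36,0.066],-0.5],[[0,0,0],[0,-0.36,0.066],-0.5],[[0,0,0],[0,-0.36,0.066],-0.5]]'
python3 - <<'E'
from h import *
o=status.get_obs();d=o['tcp_pos']-C;print('x,y',d@ex,d@ey,d[2])
E
```

```text
clock: 13.6
tcp_pos: [0.5671, 0.117, 0.1753]
orientation: [[0.062, 0.998, -0.005], [0.998, -0.062, -0.0], [-0.001, -0.005, -1.0]]
force: [-0.1, 0.3, -0.3]
width: 0.249
grasp_force: 0.0
x,y -0.07137780809664263 -0.00040573735423467174 0.17533381735591436
```

```bash
python3 -m handwheel '[[[0,0,0],[0,-0.05,0.02],-0.5],[[0,0,0],[0,-0.1,0.045],-0.5],[[0,0,0],[0,-0.15,0.071],-0.5],[[0,0,0],[0,-0.2,0.1],-0.5],[[0,0,0],[0,-0.245,0.13],-0.5],[[0,0,0],[0,-0.285,0.166],-0.5],[[0,0,0],[0,-0.32,0.195],-0.5],[[0,0,0],[0,-0.345,0.224],-0.5],[[0,0,0],[0,-0.345,0.224],-0.5],[[0,0,0],[0,-0.345,0.224],-0.5]]'
python3 - <<'E'
from h import *
o=status.get_obs();d=o['tcp_pos']-C;print('x,y',d@ex,d@ey,d[2])
p,P=cap('side','side7.png');cv2.imwrite('pics/side7c.png',cv2.resize(p[20:240,120:400,::-1],None,fx=2.5,fy=2.5))
E
```

```text
clock: 14.6
tcp_pos: [0.499, 0.1211, 0.1309]
orientation: [[0.062, 0.998, -0.004], [0.998, -0.062, -0.0], [-0.001, -0.004, -1.0]]
force: [-0.1, 0.2, 0.1]
width: 0.255
grasp_force: 0.0
x,y -0.13963178414636238 -0.0005948844939049385 0.13094549782381984
```

View pics/side7c.png

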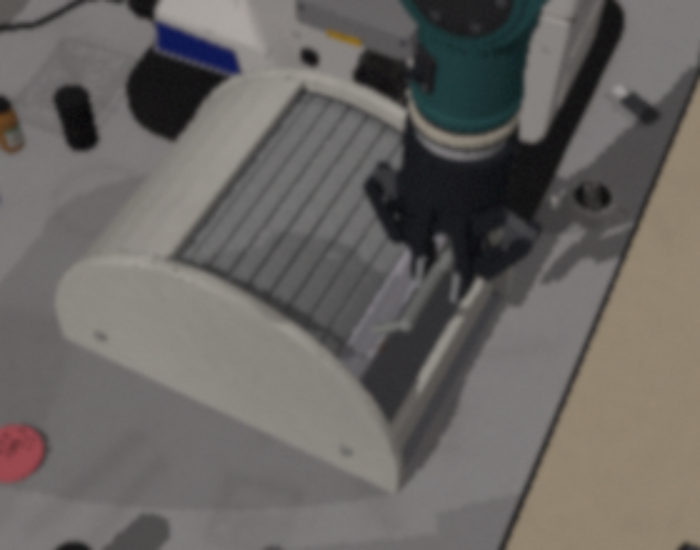

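The slats cover most of the bay and the bar (crop 400,320) sits between the fingers, about 45° to go down to 25°. I grip the bar for the last, mostly downward part.

```bash
python3 -m handwheel '[[[0,0,0],[0,0.015,0],-0.7],[[0,0,0],[0,0.015,0],-1],[[0,0,0],[0,0.015,0],-1],[[0,0,0],[0,0.015,0],-1],[[0,0,0],[0,0.015,0],-1],[[0,0,0],[0,-0.01,0.03],-1],[[0,0,0],[0,-0.0375,0.0625],-1],[[0,0,0],[0,-0.062,0.095],-1],[[0,0,0],[0,-0.088,0.128],-1],[[0,0,0],[0,-0.11,0.163],-1],[[0,0,0],[0,-0.133,0.198],-1],[[0,0,0],[0,-0.152,0.235],-1],[[0,0,0],[0,-0.17,0.2715],-1],[[0,0,0],[0,-0.173,0.28],-1],[[0,0,0],[0,-0.173,0.28],-1]]'
python3 - <<'E'
from h import *
o=status.get_obs();d=o['tcp_pos']-C;print('x,y',d@ex,d@ey,d[2])
E
```

```text
clock: 16.15
tcp_pos: [0.4677, 0.1233, 0.0767]
orientation: [[0.064, 0.998, 0.004], [0.998, -0.064, 0.001], [0.001, 0.003, -1.0]]
force: [-3.1, -1.3, 16.7]
width: 0.118
grasp_force: 64.5
x,y -0.17095700193671762 -0.00030981828578509823 0.07672418300236565
```

```bash
python3 -m handwheel '[[[0,0,0],[0,-0.004,0.01],-1],[[0,0,0],[0,-0.006,0.015],-1],[[0,0,0],[0,-0.006,0.015],-1],[[0,0,0],[0,-0.006,0.015],-1]]'; python3 -m handwheel '[[[0,0,0],[0,0,0],-0.8],[[0,0,0],[0,0,0],-0.6],[[0,0,0],[0,0,-0.01],-0.5],[[0,0,0],[0,0,-0.01],-0.5],[[0,0,0],[0,0,-0.01],-0.5]]'; python3 -c "
from h import *
o=status.get_obs();d=o['tcp_pos']-C;print(d@ex,d@ey,d[2],o['q'].round(1))"
```

```text
clock: 16.55
tcp_pos: [0.4676, 0.1236, 0.0758]
orientation: [[0.064, 0.998, 0.005], [0.998, -0.064, 0.003], [0.003, 0.005, -1.0]]
force: [-3.9, -2.1, 37.5]
width: 0.116
grasp_force: 67.7
clock: 17.05
tcp_pos: [0.4648, 0.1235, 0.074]
orientation: [[0.062, 0.998, -0.0], [0.998, -0.062, -0.0], [-0.0, -0.0, -1.0]]
force: [0.3, -0.9, 0.4]
width: 0.252
grasp_force: 0.0
-0.17395419649024704 -0.00031329673363074146 0.07403938313804526 [-30.   32.9  13.1 129.8 -21.7  19.3  -1.9]
```

Firm stop felt (37 N upward). Withdraw straight up, then aside to look.

```bash
python3 -m handwheel '[[[0,0,0],[0,0,-0.05],-0.5],[[0,0,0],[0,0,-0.12],-0.5],[[0,0,0],[0,0,-0.2],-0.5],[[0,0,0],[0,0,-0.35],-0.5],[[0,0,0],[0,0,-0.5],-0.5],[[0,0,0],[0,0,-0.65],-0.5],[[0,0,0],[0,0,-0.8],-0.5],[[0,0,0],[0.15,0,-0.95],-0.5],[[0,0,0],[0.4,0,-1],-0.5],[[0,0,0],[0.6,0,-1],-0.5],[[0,0,0],[0.8,0,-1],-0.5],[[0,0,0],[1,0,-1],-0.5],[[0,0,0],[1,0,-1],-0.5],[[0,0,0],[1,0,-1],-0.5]]'
python3 - <<'E'
from h import *
p,P=cap('side','side8.png')
a=(P-C)@ex;b=(P-C)@ey;z=P[...,2];R=np.hypot(a,z-.015)
s=(R>.18)&(R<.21)&(abs(b)<.05)&(z>.06);th=np.arctan2(z-.015,-a)[s]
print('bar',s.sum(),np.median(R[s]),'q',np.median(th)-.436,a[s].mean(),z[s].mean())
cv2.imwrite('pics/side8c.png',cv2.resize(p[20:260,120:400,::-1],None,fx=2.4,fy=2.4))
E
```

```text
clock: 18.45
tcp_pos: [0.4767, 0.3238, 0.2743]
orientation: [[0.06, 0.998, -0.001], [0.998, -0.06, -0.001], [-0.001, -0.0, -1.0]]
force: [0.2, -1.1, 0.1]
width: 0.248
grasp_force: 0.0
bar 144 0.19191479328360897 q 0.022933125994039405 -0.1717536706919219 0.09905059664902198
```

View pics/side8c.png

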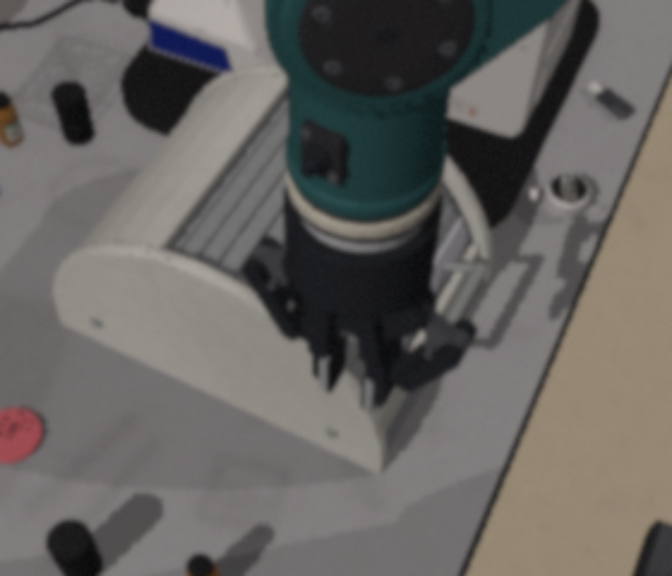

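The door appears down with the bar low in front (crop ~470,265), arm clear of everything. I move farther off for a numeric check of the edge.

```bash
python3 -m handwheel '[[[0,0,0],[0.25,0,0],-0.5],[[0,0,0],[0.5,0,0],-0.5],[[0,0,0],[0.75,0,0],-0.5],[[0,0,0],[0.95,0,0],-0.5],[[0,0,0],[0.95,0,0],-0.5],[[0,0,0],[0.95,0,0],-0.5],[[0,0,0],[0.95,0,0],-0.5]]'
python3 - <<'E'
from h import *
for n in('top','side'):
    p,P=cap(n,n+'9.png')
    a=(P-C)@ex;b=(P-C)@ey;z=P[...,2];R=np.hypot(a,z-.015)
    s=(R>.18)&(R<.21)&(abs(b)<.045)&(z>.06)&(a<0)
    if s.any(): print(n,'bar',s.sum(),'R',np.median(R[s]),'x',np.percentile(a[s],[3,50,97]).round(4),'z',np.percentile(z[s],[3,50,97]).round(4))
    for zz in np.arange(.04,.12,.008):
        m=(abs(b)<.09)&(abs(b)>.062)&(abs(z-zz)<.004)&(a<0)
        if m.sum()>3: print('  z',zz.round(3),m.sum(),'x',np.percentile(a[m],[5,50,95]).round(4))
    m=(abs(b)<.09)&(a>-.14)&(a<.0)&(z>.005)&(z<.05);print('  interior px',m.sum())
E
```

```text
clock: 19.2
tcp_pos: [0.4906, 0.5092, 0.2746]
orientation: [[0.067, 0.998, 0.0], [0.998, -0.067, -0.002], [-0.002, 0.0, -1.0]]
force: [0.1, -0.6, 0.7]
width: 0.247
grasp_force: 0.0
top bar 240 R 0.19349826691335995 x [-0.1783 -0.1748 -0.1684] z [0.0929 0.0985 0.1011]
  z 0.04 40 x [-0.1555 -0.1547 -0.1535]
  z 0.048 45 x [-0.1555 -0.1546 -0.1539]
  z 0.056 74 x [-0.1555 -0.1537 -0.1462]
  z 0.064 50 x [-0.1547 -0.1499 -0.1431]
  z 0.072 74 x [-0.1447 -0.1425 -0.1401]
  z 0.08 89 x [-0.1416 -0.1389 -0.1364]
  z 0.088 119 x [-0.1372 -0.1341 -0.1297]
  z 0.096 100 x [-0.131  -0.1284 -0.1243]
  z 0.104 100 x [-0.1261 -0.1221 -0.1189]
  z 0.112 135 x [-0.1206 -0.1162 -0.1102]
  interior px 234
side bar 225 R 0.19185512584922312 x [-0.1769 -0.1719 -0.166 ] z [0.0949 0.0992 0.1022]
  z 0.04 14 x [-0.1539 -0.1536 -0.1531]
  z 0.048 14 x [-0.1542 -0.1538 -0.1533]
  z 0.056 30 x [-0.154  -0.1529 -0.1448]
  z 0.064 51 x [-0.1528 -0.1489 -0.1451]
  z 0.072 28 x [-0.1432 -0.142  -0.1398]
  z 0.08 38 x [-0.141  -0.1383 -0.1361]
  z 0.088 53 x [-0.1363 -0.1337 -0.1295]
  z 0.096 45 x [-0.1304 -0.1277 -0.1237]
  z 0.104 50 x [-0.1259 -0.1221 -0.1194]
  z 0.112 51 x [-0.1196 -0.1165 -0.1132]
  interior px 75
```

Run:
```python
from h import *
for n in('top','side'):
    p,P=cap(n)
    a=(P-C)@ex;b=(P-C)@ey;z=P[...,2]
    m=(abs(b)<.09)&(a>-.14)&(a<.0)&(z>.005)&(z<.05);v,u=np.nonzero(m)
    print(n,m.sum(),'u',np.percentile(u,[0,50,100]),'v',np.percentile(v,[0,50,100]),'a',np.percentile(a[m],[2,50,98]).round(3),'b',np.percentile(b[m],[2,50,98]).round(3),'z',np.percentile(z[m],[2,50,98]).round(3),p[m].mean(0))
```

```text
top 234 u [282.  321.5 366. ] v [185.  223.5 248. ] a [-0.117 -0.112 -0.011] b [-0.087 -0.009  0.085] z [0.008 0.01  0.013] [84.38888889 84.30769231 81.77350427]
side 74 u [275.  290.5 306. ] v [137. 162. 189.] a [-0.133 -0.132 -0.13 ] b [-0.087 -0.013  0.062] z [0.008 0.011 0.014] [99.5        97.24324324 96.87837838]
```

The bar's top sits at z 101–102 mm, against 101.3 mm expected when shut. The slats run unbroken down to the sill, and the door hit a firm stop. Handing in.

```bash
python3 -c "
from cell import workorder
print(workorder.hand_in())"
```

```text
the job is handed in; nothing more can be done
None
```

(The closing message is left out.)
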